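Feel along the ground rim of an insole shell

ROBOT

A 6-joint arm with a two-finger parallel gripper is mounted at the origin on the work surface. World frame = base frame: x ahead of the robot, y to its left, z up, the work surface at z = 0. Lengths are in m, angles in rad, forces in N, time in s.
With the tool pointing down it reaches from about 0.35 to 0.975 m from the base axis. Payload 4.9 kg.
Tool frame: the origin (TCP) lies between the finger pads; the fingertips stand 17 mm ahead of it and the grasp point (between the pads) lies 2 mm behind it; z points along the fingers, y is the direction in which the jaws open and shut (so a half turn about z gives the same grasp; the last joint's range is limited). The gripper opens to 85 mm and grips with 20 to 120 N. Pads are 22 mm wide; open, the fingers measure 114 mm over their backs; the gripper's body (76 mm by 85 mm) begins 54 mm behind the grasp point. The pads swing forward as they close: fully open they stand 13 mm farther back than shut.
Start: joints at [-1.451, 0.053, 1.613, -0, 1.476, -0.119], TCP at [0.148, -0.607, 0.248] pointing down, gripper open.
Joint ranges: [-3.01, 3.01], [-1.01, 2.22], [0.06, 2.58], [-1.02, 4.17], [0.09, 2.62], [-3.14, 3.14]. Speed limits (rad/s): [2.57, 2.57, 3.14, 3.14, 3.14, 3.14].

INTERFACE

Orientations are given as a unit quaternion [w, x, y, z].
In Python, from plant import state, grab_frame, camera_model, job_done, find_in, silhouettes, landmark_of gives the robot as it stands.
- The arm moves only by the shell command python3 -m crank 'ROWS'. ROWS is JSON, a list of rows, each an object with "angular": the turn, a rotation vector about the tool's x, y, z each as a share of 5 degrees, from -1 to 1, a list of three; "delta_pos": the shift along the tool's x, y, z each as a share of 3 cm, from -1 to 1, a list of three; "gripper": the opening, from 0 (shut) to 1 (fully open). In form: [{"angular": [ax, ay, az], "delta_pos": [tx, ty, tz], "gripper": gripper}, ...]. A call has 1 to 12 rows; each row shifts and turns the commanded pose from where the row before left it, along the tool's axes as they then stand; what a row does not reach is not made up. A row lasts 1/8 s, in which the tool goes at most 62.5 mm and 10.7 degrees, less where a joint would pass 70% of its speed; a pose out of reach is approached as far as the arm can. A call with a number of a shift or a turn outside -1 to 1 is refused whole. A call with a gripper value outside its range is refused whole. The fingers move at their own pace and stop on an object; the grip force is fixed at half the most. Time passes only in rows, so rows that do not move let the fingers close. It gives the time, the measured TCP pose, the force and the opening at its end, in the units of the state.
- state(): the state, without advancing time (a new reading comes with each control period).
- grab_frame(name): name is "scene" or "side" or "wrist"; returns the picture (384x512x3 uint8, red, green, blue); there is no depth.
- camera_model(name): a dict with "camera_matrix" (3x3 intrinsics, pixels), "dist_coeffs" ([k1, k2, p1, p2, k3] as OpenCV has them; the pictures are not rectified), "rvec" (rotation vector, rad) and "tvec" (3), from world to camera coordinates, as OpenCV has them; the wrist camera has in their place "mount" (4x4, takes a point from camera to tool coordinates, whose origin is the TCP and whose axes are the flange's). Camera axes: x right, y down, z forward; pixel columns grow to the right and rows downward; lengths in m; the calibration is good to about 2 mm. A picture is of the moment at which its call begins: read the wrist's pose just before it. camera_model takes no time and is no camera call.
- job_done(): hands the job in, once; it reports no verdict.
Trained networks look in the newest picture that a camera, given by its name, has taken for a name from the list of things; names that differ only in an ending like _2 or _b are one class to them, and where a whole thing is asked for, a point or a joint stands for the part that bears it (a point fixed in the world has none). Each returns a list of dicts, best first, with "conf" (0 to 1); they miss things now and then, are a little off and sometimes report something else, mostly with a low value. They report only what shows in the picture. A call takes as long as a camera call. They do not tell look-alikes from the thing itself.
- find_in(camera, target): "bbox" ([left, top, right, bottom] in pixels, round what is visible of it).
- silhouettes(camera, target): "mask" (384x512 bool, what is visible of it) and "bbox" ([left, top, right, bottom] in pixels, round what is visible of it).
- landmark_of(camera, target): "pixel" ([column, row] in pixels: a listed point, or the origin of a listed thing).
The state is a dict: "time": time; "joint_pos": joint angles; "joint_vel": joint speeds; "joint_efforts": joint torques, N m; "tool_pos": TCP position; "tool_rot": TCP orientation; "contact_force": force on the tool from outside, world axes, zero at the start; "ft_torque": the same for the moment, N m; "gripper_width": opening from 0.0 (shut) to 1.0 (fully open).
Only numpy, scipy, OpenCV 4.12 (cv2) and the standard library are available. Lean on these libraries where they do the work, as an engineer would, in place of code of your own. Each camera call takes 0.05 s, during which the arm holds its last target.

TASK

Check the freshly ground rim of the blue insole shell by feel: with the fingers closed and pointing down, lightly touch the rim with the fingertips at the red dot and run along the top of the rim over each white dot in turn, keeping in touch with it all the way round to the last one at the back of the heel, then take the hand clear. Keep the touch gentle, letting the sprung cradle give a little but never bearing hard on its stop, and do not lift the shell or push it out of its cradle. Leave the black shell, the sanding drum, the jar and the screwdriver alone.

Things in the scene. Friction and masses are not known exactly. Their poses are not given: they have to be found in the camera images.
- blue_shell: The work: a stiff blue plastic insole shell, 174 long x 92 x 18 mm high, 105 to 210 g, lying loose in its cradle. Origin: centre of its underside; x towards its broad open front, z up; the heel is at -x. A rim 12 mm wide with a level top 18 mm above the underside runs from the front along the +y side, round the heel and back along the -y side; the bed inside is only 5 mm thick. Five dots (one red, four white), 11 mm across, are set flush on the rim top of the +y side.
- blue_holder: Red steel base plate, 215 x 120 x 12 mm, fixed to the bench, origin under its centre. On it is a grey sprung cradle plate, 205 x 112 mm, its top 36 mm above the bench when up, on which the blue shell lies (so the rim top is 54 mm above the bench). Seven dark steel pins round the shell, 10 mm tall (8 mm lower than the rim), keep it in place with about 2 mm of play. Same axes as the shell.
- blue_cradle (a joint): How far the cradle under the blue shell is pressed straight down, m: 0 = up (as at the start), 0.012 = on its stop. It starts to give at about 0.5 to 2 N and then takes 0.6 N more per mm, so about 8 to 9 N at the stop, where it turns rigid; it springs up again when let go and does not tilt.
- black_shell: A black insole shell of the same shape without dots, loose in its own like red holder; not to be touched. Origin: centre of its underside. The blue and the black station may stand either way round, left or right.
- drum: Loose sanding drum, brown, 48 mm across, 40 mm tall with an 18 mm steel stub on top; origin under its centre. Stands between the two stations. Leave alone.
- jar: Loose jar with a yellow cap, 52 mm across, 70 mm tall; origin under its centre. Leave alone.
- driver: Loose screwdriver lying across the far side of the bench, red handle; origin at its middle, at bench height. Leave alone.
- dot0 (a point): Centre of the red dot on top of the blue shell's rim; at (77, 40, 18) mm in the shell's frame; z up. The start of the run.
- dot1 (a point): Centre of the first white dot on top of the blue shell's rim; at (34, 36, 18) mm in the shell's frame; z up.
- dot2 (a point): Centre of the second white dot on top of the blue shell's rim; at (-9, 33, 18) mm in the shell's frame; z up.
- dot3 (a point): Centre of the third white dot on top of the blue shell's rim; at (-52, 32, 18) mm in the shell's frame; z up.
- dot4 (a point): Centre of the last white dot, at the back of the heel on top of the blue shell's rim; at (-81, 5, 18) mm in the shell's frame; z up. The end of the run.
- via0 (a point): Unmarked point on the top centre line of the blue shell's rim, halfway between dot0 and dot1; at (56, 39, 18) mm in the shell's frame; z up.
- via1 (a point): Unmarked point on the top centre line of the blue shell's rim, halfway between dot1 and dot2; at (13, 34, 18) mm in the shell's frame; z up.
- via2 (a point): Unmarked point on the top centre line of the blue shell's rim, halfway between dot2 and dot3; at (-30, 32, 18) mm in the shell's frame; z up.
- via3 (a point): Unmarked point on the top centre line of the blue shell's rim, halfway between dot3 and dot4; at (-71, 24, 18) mm in the shell's frame; z up.
Not all that is in view belongs to the job. Of the things like the blue_shell, leave any that is orange or pink; of the rest the larger one is meant.

How it is judged:
On the way, in this order (a step that is already met when the one before it is completed fails the run):
1. the closed fingertips touch the rim at the red dot (contact force between the fingers and blue_shell above 0.3 N and horizontal distance between the grasp point and dot0 below 0.012 m), for 0.1 s.
2. the closed fingertips touch the rim on the way from dot0 to dot1 (contact force between the fingers and blue_shell above 0.3 N and horizontal distance between the grasp point and via0 below 0.012 m), for 0.1 s.
3. the closed fingertips touch the rim at the first white dot (contact force between the fingers and blue_shell above 0.3 N and horizontal distance between the grasp point and dot1 below 0.012 m), for 0.1 s.
4. the closed fingertips touch the rim on the way from dot1 to dot2 (contact force between the fingers and blue_shell above 0.3 N and horizontal distance between the grasp point and via1 below 0.012 m), for 0.1 s.
5. the closed fingertips touch the rim at the second white dot (contact force between the fingers and blue_shell above 0.3 N and horizontal distance between the grasp point and dot2 below 0.012 m), for 0.1 s.
6. the closed fingertips touch the rim on the way from dot2 to dot3 (contact force between the fingers and blue_shell above 0.3 N and horizontal distance between the grasp point and via2 below 0.012 m), for 0.1 s.
7. the closed fingertips touch the rim at the third white dot (contact force between the fingers and blue_shell above 0.3 N and horizontal distance between the grasp point and dot3 below 0.012 m), for 0.1 s.
8. the closed fingertips touch the rim on the way from dot3 to dot4 (contact force between the fingers and blue_shell above 0.3 N and horizontal distance between the grasp point and via3 below 0.012 m), for 0.1 s.
9. the closed fingertips touch the rim at the last white dot, at the back of the heel (contact force between the fingers and blue_shell above 0.3 N and horizontal distance between the grasp point and dot4 below 0.012 m), for 0.1 s.
At the end, for the whole second after the job is handed in: All dots traced in order (gripper's centre line within 12 mm of each dot and of the points between, fingertips touching), the blue shell is at rest in its cradle (within 10 mm of centre, raised under 6 mm, tilted under 0.08 rad) and the cradle is up (within 3 mm) (horizontal distance between blue_shell and blue_holder below 0.01 m and z of blue_shell in the frame of blue_holder below 0.042 m and angle between blue_shell's own z axis and vertical below 0.08 rad and value of joint blue_cradle below 0.003 m and linear speed of blue_shell below 0.02 m/s).
It fails at once if the touch is hard: over 15 N on the blue shell (the cradle driven onto its stop) (contact force between the fingers and blue_shell above 15 N).
It fails at once if the blue shell is lifted, tipped or pushed out of its cradle (horizontal distance between blue_shell and blue_holder above 0.015 m or z of blue_shell in the frame of blue_holder above 0.046 m or angle between blue_shell's own z axis and vertical above 0.2 rad).
It fails at once if the black shell is pressed or moved (distance of black_shell from where it was at the start of the episode above 0.008 m or contact force between the fingers and black_shell above 1 N).
It fails at once if the drum, jar or screwdriver is displaced by more than 15 mm (distance of any of drum, jar, driver from where it was at the start of the episode above 0.015 m).
It also fails if it takes over 43 s, if anything falls off the work surface, if the arm or the gripper's body presses on something with over 40 N, if the wrist force passes 120 N, or if a joint passes its speed limit or range.

## Working session

There is one attempt and no reset: what is moved stays moved. The work goes in short steps, Python scripts to look and compute and a shell command to move; the robot and the scene stay as the last step left them, time stands still between calls to the robot, and variables do not carry over. Pictures are saved under pics/ and viewed, and the job is handed in when it is done.

```bash
ls; mkdir -p pics
python3 - <<'E'
from plant import *
import cv2
s=state();print(s)
for c in ["scene","side"]:
    im=grab_frame(c);cv2.imwrite(f"pics/{c}0.png",im[:,:,::-1])
    print(c,camera_model(c))
    for t in ["blue_shell","blue_holder","black_shell","drum","jar","driver","dot0","dot1","dot2","dot3","dot4"]:
        for r in find_in(c,t)[:4] if not t.startswith("dot") else landmark_of(c,t)[:4]:
            print(t,r)
print(camera_model("wrist"),state()["time"])
E
```

```text
pics
{'time': 0.0, 'joint_pos': array([-1.45104732e+00,  5.33462225e-02,  1.61431355e+00, -1.04049064e-05,
        1.47599568e+00, -1.18972259e-01]), 'joint_vel': array([-9.29340533e-04,  7.36378317e-04, -1.68401372e-03,  6.79504486e-04,
        2.45867565e-03, -6.33899999e-05]), 'joint_efforts': array([ 5.34048650e-04, -3.93683302e+01, -3.70172238e+01, -9.22993377e-05,
        7.24524551e-03, -1.15920867e-05]), 'tool_pos': array([ 0.14773064, -0.60667652,  0.2470579 ]), 'tool_rot': array([-1.03139965e-03,  9.92884386e-01,  1.19077843e-01, -5.57914956e-06]), 'contact_force': array([-0.71053036, -1.29350891,  0.16656938]), 'ft_torque': array([ 0.01090075, -0.02677534, -0.03553342]), 'gripper_width': 0.9978490853235699}
scene {'camera_matrix': array([[486.64051594,   0.        , 244.80382035],
       [  0.        , 486.64051594, 192.71756006],
       [  0.        ,   0.        ,   1.        ]]), 'dist_coeffs': array([0.04564118, 0.        , 0.        , 0.        , 0.        ]), 'rvec': array([ 1.53894242,  2.04975234, -0.79731919]), 'tvec': array([ 2.07616113e-04, -3.75852934e-01,  1.9
[... 3288 characters left out ...]
ot4 {'pixel': [356.0, 231.7], 'conf': 0.96}
dot4 {'pixel': [293.2, 348.6], 'conf': 0.94}
{'camera_matrix': array([[338.89271868,   0.        , 255.04831246],
       [  0.        , 338.89271868, 186.59520581],
       [  0.        ,   0.        ,   1.        ]]), 'dist_coeffs': array([-0.0822475,  0.       ,  0.       ,  0.       ,  0.       ]), 'mount': array([[ 5.42179859e-04, -9.58285508e-01, -2.85812160e-01,
         7.40258383e-02],
       [ 9.99999597e-01,  3.15115425e-04,  8.40443929e-04,
         6.03312115e-04],
       [-7.15321417e-04, -2.85812501e-01,  9.58285293e-01,
        -1.25771640e-01],
       [ 0.00000000e+00,  0.00000000e+00,  0.00000000e+00,
         1.00000000e+00]])} 1.2
```

View pics/scene0.png

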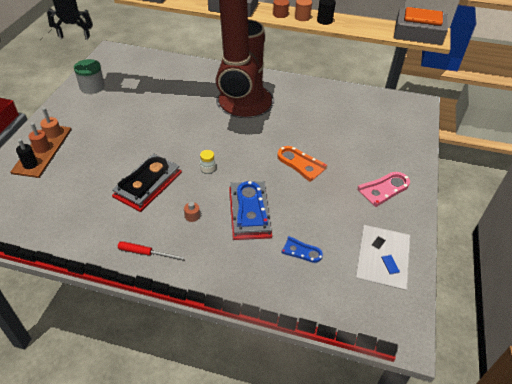

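View pics/side0.png

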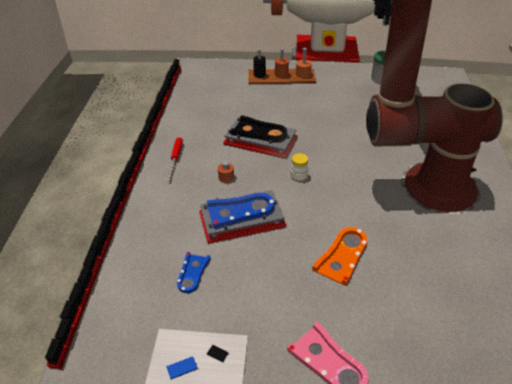

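Run:
```python
import cv2
im=cv2.imread("pics/scene0.png");cv2.imwrite("pics/scene0c.png",cv2.resize(im[140:270,220:340],None,fx=4.6,fy=4.6,interpolation=cv2.INTER_CUBIC))
im=cv2.imread("pics/side0.png");cv2.imwrite("pics/side0c.png",cv2.resize(im[180:384,170:390],None,fx=2.9,fy=2.9,interpolation=cv2.INTER_CUBIC))
```

```text
(no output)
```

View pics/scene0c.png

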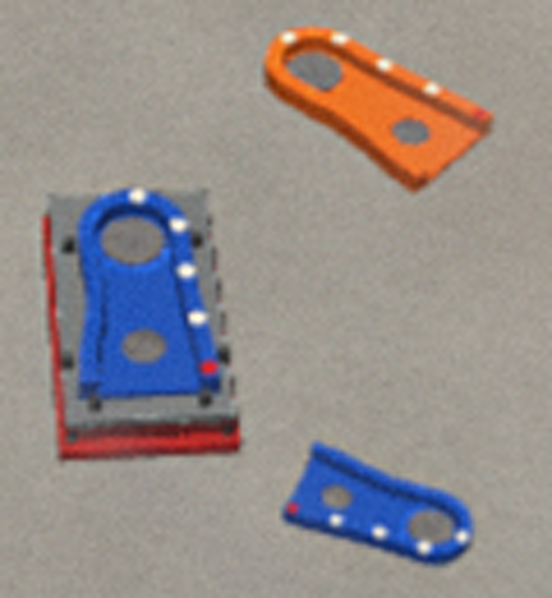

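View pics/side0c.png

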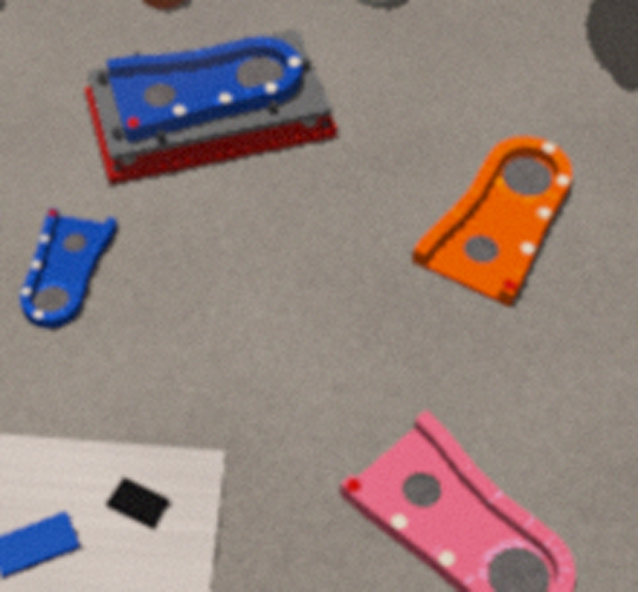

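The candidates in the scene picture are:
- blue shell in the holder at (250,207)
- small loose blue shell at (302,250)
- orange shell at (302,162)
- pink shell at (384,188)

The blue one in the red-based holder is meant. Of the two that are neither orange nor pink it is the larger, and it has the cradle. The enlarged crops confirm this, with the red dot at scene (265,220) and side (216,222). Next I fit its pose.

```bash
cat > h.py <<'E'
import numpy as np,cv2
from scipy.optimize import least_squares
from scipy.spatial.transform import Rotation as R
D=np.array([[77,40],[34,36],[-9,33],[-52,32],[-81,5]])/1e3
V=np.array([[56,39],[13,34],[-30,32],[-71,24]])/1e3
def world(p,P,z=.054):
    c,s=np.cos(p[2]),np.sin(p[2])
    q=P@np.array([[c,s],[-s,c]])+p[:2]
    return np.c_[q,np.full(len(q),z)]
def proj(m,X):
    return cv2.projectPoints(X,m["rvec"],m["tvec"],m["camera_matrix"],m["dist_coeffs"])[0][:,0]
def wristm(m,pos,quat):
    T=np.eye(4);T[:3,:3]=R.from_quat(np.r_[quat[1:],quat[0]]).as_matrix();T[:3,3]=pos
    C=np.linalg.inv(T@m["mount"])
    return dict(rvec=cv2.Rodrigues(C[:3,:3])[0],tvec=C[:3,3],camera_matrix=m["camera_matrix"],dist_coeffs=m["dist_coeffs"])
def fit(obs,p0):
    f=lambda p:np.concatenate([(proj(m,world(p,D))-px).ravel() for m,px in obs])
    r=least_squares(f,p0,loss="soft_l1");return r.x,f(r.x).reshape(-1,2)
E
python3 - <<'E'
from plant import camera_model
from h import *
g={"scene":[(265.2,220),(262.8,209.1),(260.4,198.9),(258.7,189.1),(249.8,182.4)],"side":[(216.2,222.4),(232.1,217.9),(247.6,213.8),(263.4,210.3),(271.7,201.4)]}
O=[]
for c,px in g.items():
    im=cv2.imread(f"pics/{c}0.png").astype(float);o=[]
    for i,(u,v) in enumerate(px):
        x0,y0=int(u)-4,int(v)-4;w=im[y0:y0+10,x0:x0+10]
        W=np.clip(w[...,2]-90,0,None)*(w[...,2]>130 if i else 1)
        if i==0: W=np.clip(w[...,2]-w[...,1]-60,0,None)
        yy,xx=np.mgrid[:10,:10];W=W*(np.hypot(xx+x0-u,yy+y0-v)<4)
        o.append(((W*xx).sum()/W.sum()+x0,(W*yy).sum()/W.sum()+y0))
    O.append((camera_model(c),np.array(o)))
for ob in (O[:1],O[1:],O):
    p,r=max((fit(ob,[.6,0,a]) for a in (0,1.5,3,-1.5)),key=lambda t:-np.abs(t[1]).sum());print(p,np.abs(r).max(),r.round(1).tolist())
print(world(p,D),camera_model("side")["tvec"])
E
```

```text
[0.57227897 0.17809504 0.34124001] 0.993686727339707 [[-0.0, -0.2], [-0.2, -0.1], [-0.1, -0.2], [0.2, -0.2], [-0.0, 1.0]]
[0.57290353 0.17778461 0.34902596] 0.31608691025746793 [[-0.0, -0.1], [0.0, -0.1], [0.1, 0.1], [0.2, 0.2], [-0.3, -0.1]]
[0.57266777 0.17799329 0.34493975] 1.0695199525249848 [[0.0, -0.1], [-0.2, -0.1], [-0.1, -0.1], [0.1, -0.1], [-0.2, 1.1], [-0.0, -0.1], [0.0, -0.1], [0.1, 0.2], [0.3, 0.3], [-0.2, 0.1]]
[[0.63160655 0.2416739  0.054     ]
 [0.59249199 0.2233695  0.054     ]
 [0.55303929 0.20600619 0.054     ]
 [0.51291031 0.19052507 0.054     ]
 [0.49474831 0.15530943 0.054     ]] [ 0.55104462 -0.03702589  1.38207082]
```

Both cameras agree: the shell is at (0.573, 0.178) with yaw 0.345, residuals below about 1 px. I'll shut the fingers, turn the tool to the shell's axes and cross over at the present height.

```bash
python3 -m crank '[{"angular":[0,0,-0.607],"delta_pos":[0,0,0],"gripper":0},{"angular":[0,0,-0.607],"delta_pos":[0,0,0],"gripper":0},{"angular":[0,0,0],"delta_pos":[0.95,-0.812,0],"gripper":0},{"angular":[0,0,0],"delta_pos":[0.95,-0.812,0],"gripper":0},{"angular":[0,0,0],"delta_pos":[0.95,-0.812,0],"gripper":0},{"angular":[0,0,0],"delta_pos":[0.95,-0.812,0],"gripper":0},{"angular":[0,0,0],"delta_pos":[0.95,-0.812,0],"gripper":0},{"angular":[0,0,0],"delta_pos":[0.95,-0.812,0],"gripper":0},{"angular":[0,0,0],"delta_pos":[0.95,-0.812,0],"gripper":0},{"angular":[0,0,0],"delta_pos":[0.95,-0.812,0],"gripper":0},{"angular":[0,0,0],"delta_pos":[0.95,-0.812,0],"gripper":0},{"angular":[0,0,0],"delta_pos":[0.95,-0.812,0],"gripper":0}]'
```

```text
time: 2.7
tool_pos: [0.3342, -0.2806, 0.2485]
tool_rot: [0.0, 0.985, 0.171, 0.0]
contact_force: [-0.2, -0.5, -0.5]
gripper_width: -0.003
```

```bash
python3 -m crank '[{"angular":[0,0,0],"delta_pos":[0.95,-0.812,0],"gripper":0},{"angular":[0,0,0],"delta_pos":[0.95,-0.812,0],"gripper":0},{"angular":[0,0,0],"delta_pos":[0.95,-0.812,0],"gripper":0},{"angular":[0,0,0],"delta_pos":[0.95,-0.812,0],"gripper":0},{"angular":[0,0,0],"delta_pos":[0.95,-0.812,0],"gripper":0},{"angular":[0,0,0],"delta_pos":[0.95,-0.812,0],"gripper":0},{"angular":[0,0,0],"delta_pos":[0.95,-0.812,0],"gripper":0},{"angular":[0,0,0],"delta_pos":[0.95,-0.812,0],"gripper":0},{"angular":[0,0,0],"delta_pos":[0.95,-0.812,0],"gripper":0},{"angular":[0,0,0],"delta_pos":[0.95,-0.812,0],"gripper":0}]'
cat >> h.py <<'E'
P0=np.array([0.57267,0.17799,0.34494])
def where(s,p=P0):
    pos=s["tool_pos"];c,n=np.cos(p[2]),np.sin(p[2]);d=pos[:2]-p[:2]
    Rm=R.from_quat(np.r_[s["tool_rot"][1:],s["tool_rot"][0]]).as_matrix()
    print("t",s["time"],"shellframe mm",(np.array([c*d[0]+n*d[1],-n*d[0]+c*d[1]])*1e3).round(1),"z",round(pos[2]*1e3,1),"F",s["contact_force"].round(2),"yaw",np.arctan2(Rm[1,0],Rm[0,0]).round(4),"zax",Rm[:,2].round(4),"gw",round(s["gripper_width"],3))
E
python3 -c "
from plant import *;from h import *
where(state())"
```

```text
time: 3.95
tool_pos: [0.5202, 0.0451, 0.2485]
tool_rot: [0.0, 0.985, 0.172, 0.0]
contact_force: [-0.1, -0.2, 0.7]
gripper_width: 0.002
t 3.95 shellframe mm [ -94.3 -107.3] z 248.5 F [-0.08 -0.25  0.73] yaw 0.3449 zax [ 5.e-04 -2.e-04 -1.e+00] gw 0.002
```

```bash
python3 -m crank '[{"angular":[0,0,0],"delta_pos":[0.95,-0.82,0],"gripper":0},{"angular":[0,0,0],"delta_pos":[0.95,-0.82,0],"gripper":0},{"angular":[0,0,0],"delta_pos":[0.95,-0.82,0],"gripper":0},{"angular":[0,0,0],"delta_pos":[0.95,-0.82,0],"gripper":0},{"angular":[0,0,0],"delta_pos":[0.95,-0.82,0],"gripper":0},{"angular":[0,0,0],"delta_pos":[0.95,-0.82,0],"gripper":0},{"angular":[0,0,0],"delta_pos":[0,0,0],"gripper":0},{"angular":[0,0,0],"delta_pos":[0,0,0],"gripper":0}]'
python3 - <<'E'
from plant import *;from h import *
s=state();where(s);im=grab_frame("wrist")
m=wristm(camera_model("wrist"),s["tool_pos"],s["tool_rot"])
o=im[:,:,::-1].copy();cv2.imwrite("pics/w1raw.png",o)
px=proj(m,world(P0,D));print(px.round(1).tolist())
for u,v in px: cv2.circle(o,(int(round(u)),int(round(v))),2,(0,255,0),1)
cv2.imwrite("pics/w1.png",o)
E
```

```text
time: 4.95
tool_pos: [0.6304, 0.2402, 0.2481]
tool_rot: [0.0, 0.985, 0.172, -0.0]
contact_force: [-0.1, 0.1, -0.2]
gripper_width: -0.003
t 4.95 shellframe mm [75.4 39. ] z 248.1 F [-0.06  0.13 -0.2 ] yaw 0.3448 zax [-6.e-04 -6.e-04 -1.e+00] gw -0.003
[[252.9, 163.6], [257.0, 205.5], [259.8, 244.4], [260.5, 280.3], [284.7, 302.8]]
```

View pics/w1.png

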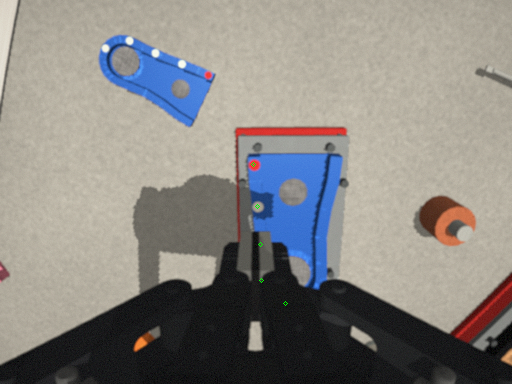

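The predicted dot0 (253,164) lies on the red dot in the wrist picture, and dot1 (257,206) also fits. I'll go down to just above the rim.

```bash
python3 -m crank '[{"angular":[0,0,0],"delta_pos":[0.05,-0.03,0.95],"gripper":0},{"angular":[0,0,0],"delta_pos":[0,0,0.95],"gripper":0},{"angular":[0,0,0],"delta_pos":[0,0,0.95],"gripper":0},{"angular":[0,0,0],"delta_pos":[0,0,0.95],"gripper":0},{"angular":[0,0,0],"delta_pos":[0,0,0.95],"gripper":0},{"angular":[0,0,0],"delta_pos":[0,0,0.75],"gripper":0},{"angular":[0,0,0],"delta_pos":[0,0,0],"gripper":0},{"angular":[0,0,0],"delta_pos":[0,0,0],"gripper":0}]'; 
python3 -c "
from plant import *;from h import *
where(state())"
```

```text
time: 6.0
tool_pos: [0.6326, 0.2419, 0.0847]
tool_rot: [-0.0, 0.985, 0.171, 0.001]
contact_force: [0.7, 0.2, -0.1]
gripper_width: 0.002
t 6.0 shellframe mm [78.  39.9] z 84.7 F [ 0.7   0.25 -0.07] yaw 0.3445 zax [ 1.9e-03  4.0e-04 -1.0e+00] gw 0.002
```

```bash
python3 -m crank '[{"angular":[0,0,0],"delta_pos":[0,0,0.15],"gripper":0},{"angular":[0,0,0],"delta_pos":[0,0,0.15],"gripper":0},{"angular":[0,0,0],"delta_pos":[0,0,0.1],"gripper":0},{"angular":[0,0,0],"delta_pos":[0,0,0.1],"gripper":0},{"angular":[0,0,0],"delta_pos":[0,0,0],"gripper":0},{"angular":[0,0,0],"delta_pos":[0,0,0],"gripper":0}]'; 
python3 -c "
from plant import *;from h import *
where(state())"
```

```text
time: 6.75
tool_pos: [0.6318, 0.2421, 0.0686]
tool_rot: [-0.0, 0.985, 0.172, -0.0]
contact_force: [-1.9, 0.2, 3.3]
gripper_width: 0.001
t 6.75 shellframe mm [77.3 40.3] z 68.6 F [-1.91  0.16  3.3 ] yaw 0.3448 zax [-1.e-04  0.e+00 -1.e+00] gw 0.001
```

In touch at the red dot, with about 3 N and the cradle about 2.5 mm down. Next is the slide, pressing 1 mm more.

```bash
python3 -m crank '[{"angular":[0,0,0],"delta_pos":[0,0,0.04],"gripper":0},{"angular":[0,0,0],"delta_pos":[-0.175,0.01,0],"gripper":0},{"angular":[0,0,0],"delta_pos":[-0.175,0.01,0],"gripper":0},{"angular":[0,0,0],"delta_pos":[-0.175,0.01,0],"gripper":0},{"angular":[0,0,0],"delta_pos":[-0.175,0.01,0],"gripper":0},{"angular":[0,0,0],"delta_pos":[0,0,0],"gripper":0}]'; 
python3 -c "
from plant import *;from h import *
where(state())"
```

```text
time: 7.5
tool_pos: [0.6118, 0.2335, 0.0671]
tool_rot: [0.0, 0.985, 0.172, -0.0]
contact_force: [0.7, -0.1, 3.8]
gripper_width: 0.004
t 7.5 shellframe mm [55.6 39. ] z 67.1 F [ 0.68 -0.09  3.79] yaw 0.3447 zax [-9.e-04 -4.e-04 -1.e+00] gw 0.004
```

```bash
python3 -m crank '[{"angular":[0,0,0],"delta_pos":[-0.183,0.025,0],"gripper":0},{"angular":[0,0,0],"delta_pos":[-0.183,0.025,0],"gripper":0},{"angular":[0,0,0],"delta_pos":[-0.183,0.025,0],"gripper":0},{"angular":[0,0,0],"delta_pos":[-0.183,0.025,0],"gripper":0},{"angular":[0,0,0],"delta_pos":[-0.175,0.017,0],"gripper":0},{"angular":[0,0,0],"delta_pos":[-0.175,0.017,0],"gripper":0},{"angular":[0,0,0],"delta_pos":[-0.175,0.017,0],"gripper":0},{"angular":[0,0,0],"delta_pos":[-0.175,0.017,0],"gripper":0},{"angular":[0,0,0],"delta_pos":[0,0,0],"gripper":0}]'; 
python3 -c "
from plant import *;from h import *
where(state())"
```

```text
time: 8.62
tool_pos: [0.5729, 0.2141, 0.0669]
tool_rot: [0.0, 0.985, 0.172, -0.001]
contact_force: [0.6, -0.1, 3.9]
gripper_width: 0.004
t 8.625 shellframe mm [12.5 33.9] z 66.9 F [ 0.58 -0.14  3.93] yaw 0.3447 zax [-1.5e-03 -7.0e-04 -1.0e+00] gw 0.004
```

```bash
python3 -m crank '[{"angular":[0,0,0],"delta_pos":[-0.18,0.008,0],"gripper":0},{"angular":[0,0,0],"delta_pos":[-0.18,0.008,0],"gripper":0},{"angular":[0,0,0],"delta_pos":[-0.18,0.008,0],"gripper":0},{"angular":[0,0,0],"delta_pos":[-0.18,0.008,0],"gripper":0},{"angular":[0,0,0],"delta_pos":[-0.175,0.008,0],"gripper":0},{"angular":[0,0,0],"delta_pos":[-0.175,0.008,0],"gripper":0},{"angular":[0,0,0],"delta_pos":[-0.175,0.008,0],"gripper":0},{"angular":[0,0,0],"delta_pos":[-0.175,0.008,0],"gripper":0},{"angular":[0,0,0],"delta_pos":[0,0,0],"gripper":0}]'; 
python3 -c "
from plant import *;from h import *
where(state())"
```

```text
time: 9.75
tool_pos: [0.5334, 0.198, 0.0668]
tool_rot: [0.0, 0.985, 0.172, -0.001]
contact_force: [-0.2, -0.1, 4.8]
gripper_width: -0.002
t 9.75 shellframe mm [-30.2  32.1] z 66.8 F [-0.2  -0.14  4.79] yaw 0.3448 zax [-1.6e-03 -6.0e-04 -1.0e+00] gw -0.002
```

```bash
python3 -m crank '[{"angular":[0,0,0],"delta_pos":[-0.182,0,0],"gripper":0},{"angular":[0,0,0],"delta_pos":[-0.182,0,0],"gripper":0},{"angular":[0,0,0],"delta_pos":[-0.182,0,0],"gripper":0},{"angular":[0,0,0],"delta_pos":[-0.182,0,0],"gripper":0},{"angular":[0,0,0],"delta_pos":[-0.167,0.045,0],"gripper":0},{"angular":[0,0,0],"delta_pos":[-0.167,0.045,0],"gripper":0},{"angular":[0,0,0],"delta_pos":[-0.15,0.088,0],"gripper":0},{"angular":[0,0,0],"delta_pos":[-0.15,0.088,0],"gripper":0},{"angular":[0,0,0],"delta_pos":[0,0,0],"gripper":0}]'; 
python3 -c "
from plant import *;from h import *
where(state())"
```

```text
time: 10.88
tool_pos: [0.4978, 0.1764, 0.0668]
tool_rot: [0.0, 0.985, 0.171, -0.001]
contact_force: [0.7, 0.1, 3.4]
gripper_width: 0.005
t 10.875 shellframe mm [-71.   23.8] z 66.8 F [0.68 0.12 3.38] yaw 0.3445 zax [-1.5e-03 -8.0e-04 -1.0e+00] gw 0.005
```

```bash
python3 -m crank '[{"angular":[0,0,0],"delta_pos":[-0.117,0.147,0],"gripper":0},{"angular":[0,0,0],"delta_pos":[-0.117,0.147,0],"gripper":0},{"angular":[0,0,0],"delta_pos":[-0.05,0.167,0],"gripper":0},{"angular":[0,0,0],"delta_pos":[-0.05,0.167,0],"gripper":0},{"angular":[0,0,0],"delta_pos":[0,0,0],"gripper":0},{"angular":[0,0,0],"delta_pos":[0,0,0],"gripper":0},{"angular":[0,0,0],"delta_pos":[0,0,0],"gripper":0}]'; 
python3 -c "
from plant import *;from h import *
where(state())"
```

```text
time: 11.75
tool_pos: [0.4952, 0.1553, 0.0669]
tool_rot: [0.001, 0.985, 0.172, -0.0]
contact_force: [-1.2, -3.2, 3.1]
gripper_width: 0.003
t 11.75 shellframe mm [-80.5   4.9] z 66.9 F [-1.2  -3.22  3.06] yaw 0.345 zax [-7.0e-04 -1.4e-03 -1.0e+00] gw 0.003
```

Still in touch (3 N) at the last dot. I lift straight up and then check.

```bash
python3 -m crank '[{"angular":[0,0,0],"delta_pos":[0,0,-0.1],"gripper":0},{"angular":[0,0,0],"delta_pos":[0,0,-0.2],"gripper":0},{"angular":[0,0,0],"delta_pos":[0,0,-0.9],"gripper":0},{"angular":[0,0,0],"delta_pos":[0,0,-0.9],"gripper":0},{"angular":[0,0,0],"delta_pos":[0,0,-0.9],"gripper":0},{"angular":[0,0,0],"delta_pos":[0,0,-0.9],"gripper":0},{"angular":[0,0,0],"delta_pos":[0,0,-0.9],"gripper":0},{"angular":[0,0,0],"delta_pos":[0,0,0],"gripper":0}]'
python3 - <<'E'
from plant import *;from h import *
s=state();where(s);P=[]
for c in ("side","scene"):
    im=grab_frame(c)[:,:,::-1].copy();cv2.imwrite(f"pics/{c}9.png",im)
    a=im[170:260,190:300];b=cv2.imread(f"pics/{c}0.png")[170:260,190:300]
    P.append(np.hstack([b,a]))
cv2.imwrite("pics/cmp.png",cv2.resize(np.vstack(P),None,fx=3.3,fy=3.3,interpolation=cv2.INTER_CUBIC))
E
```

```text
time: 12.75
tool_pos: [0.4967, 0.1563, 0.2136]
tool_rot: [-0.0, 0.985, 0.172, 0.002]
contact_force: [0.0, -0.1, -0.6]
gripper_width: 0.0
t 12.75 shellframe mm [-78.9   5.3] z 213.6 F [ 0.01 -0.09 -0.59] yaw 0.345 zax [ 0.0048  0.0012 -1.    ] gw 0.0
```

View pics/cmp.png

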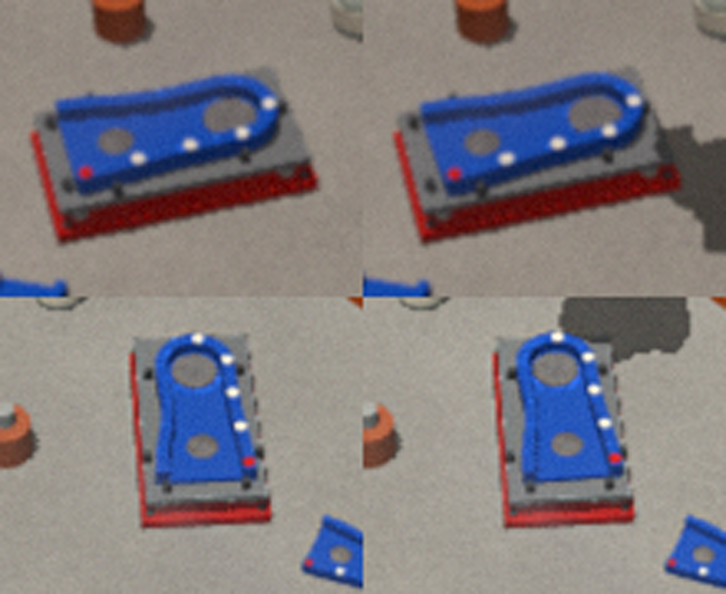

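Left is before and right is after. The shell sits flat in its pins (red dot in the side picture near (216,222) both times, shifted by about 1 px at most), the cradle is up, and the drum and small shell are unmoved.

```bash
python3 -c "
from plant import *
print(job_done())"
```

```text
the job is handed in; nothing more can be done
None
```

I ran the closed fingertips along the rim of the larger blue shell, the one in the red-based holder. They went from the red dot over each white dot to the last one at the heel, then I lifted clear and handed the job in at about 12.9 s.

- **Touch:** at every check I read about 3 to 5 N upward, with the cradle about 2.5 to 4 mm down. I took readings at the red dot, at the four points between dots and at the last dot. The first three white dots were passed without a stop for a reading.
- **Path:** the tool was within about 1 mm of the target position at each stop. The targets come from a pose fit on both fixed cameras (residuals about 1 px or less), and the wrist picture agreed.
- **End state:** before-and-after pictures show the shell flat in its pins, shifted by 1 or 2 mm at most within its play. The cradle is up and the drum has not moved. I did not look closely at the jar, the screwdriver or the black shell afterwards, but the hand never went down near them.
- **Odd reading:** at the last dot the force sensor showed about 3 N sideways in y, which sliding friction doesn't explain. The upward force there was normal, and the pictures show no effect on the shell.

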